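Reset the swing guide of an angle board and clamp it

TASK

On the angle board, turn the wing knob anticlockwise until the clamp lets go, swing the guide bar until its pointed tip stands at the small steel index tab, then turn the knob clockwise to clamp the guide there again: firm, until the knob takes about 0.42 N m to turn further, but not overtightened. Do not drag the guide while it is clamped, and leave the stapler and the tape measure beside the board where they stand.

Things in the scene. Their poses are not given: they have to be found in the camera images.
- board: Fixed pale wooden board for laying paper at an angle, 190 (x) x 260 (y) mm, top face 14 mm above the desk; origin at the centre of its underside. A thin steel strip runs along its +x edge. The guide's pivot stands at board x 0, y -35 mm; fine degree ticks 10 degrees apart lie on the board round the pivot at 142 to 156 mm radius
- guide: Swing guide: aluminium turntable disc, 140 mm across, with a dark steel bar (16 mm wide, top 30 mm above the desk) ending in a point 133 mm from the pivot. Origin on the vertical pivot axis, 16 mm above the desk; x runs along the bar to its point. It swings 43 degrees either side of board +y. Loose it needs about 0.12 N m to swing and stays where it is left; clamped, friction at the foot holds it
- guide_post (a point): Upright black round post on the guide bar to swing it by, 14 mm in diameter, 105 mm from the pivot, from 30 to 61 mm above the desk; this point lies on its axis, 53 mm above the desk
- index: Small steel index tab, 7 mm wide, 6 mm high, lying on the board at 137 to 155 mm from the pivot, just beyond the guide's point; it stays fixed at the wanted angle. Origin on the pivot axis, 14 mm above the desk; x points from the pivot to the tab. The guide is set when its x points the same way
- knob_grip (a point): The place to grip the black wing knob: on its vertical axis, 62 mm above the desk. The wing is a flat bar 42 mm long (along this point's x), 12 mm thick (y), from 45 to 72 mm above the desk
- knob: The same knob (origin on its axis, 37 mm up). Anticlockwise from above loosens, up to 1.8 rad from the start; at most 1.1 clockwise. Friction: 0.27 N m both ways; it stays where left. The pressing foot adds 0.0035 N m per N. Right: 0.42 N m while turning on (0.34 too loose, 0.51 overtight); held still after a turn the friction may let go and only the foot's part, about 0.1 to 0.15, is felt
- clamp: Fixed dark steel bridge, 36 mm wide, at the board's -y end, reaching over the turntable's rim and carrying the knob; its top is 37 mm above the desk (a 24 mm collar round the knob: 39 mm). Origin on the knob's axis, 14 mm above the desk
- clamp_foot: Black foot, 18 mm across, under the bridge, pressed on the turntable by the knob: 40 N is right, 20 to 70 N allowed, about 12 N more per 0.08 rad. Where it begins to press must be felt: the knob starts 0.1 to 0.6 rad past that; as the turntable is not quite true, it begins 0.15 to 0.55 rad further clockwise with the guide at the tab. Origin on the knob's axis, 14 mm above the desk
- stapler: Desk stapler standing loose on the desk to the right of the board, 141 x 34 x 42 mm; origin at the centre of its underside
- tape_measure: Pocket tape measure standing loose, beyond and to the right of the board, 36 x 68 x 60 mm; origin at the centre of its underside

How it is judged:
On the way, in this order (a step that is already met when the one before it is completed fails the run):
1. the clamp is let go: its foot presses the turntable with less than 2 N (contact force between clamp_foot and guide below 2 N), for 0.2 s.
2. with the clamp still loose (under 2 N), the guide points at the index tab within 0.04 rad (contact force between clamp_foot and guide below 2 N and angle between the x axis of guide and the x axis of index, either way round below 0.04 rad), for 0.2 s.
3. the clamp is tightened again: its foot presses with more than 20 N (contact force between clamp_foot and guide above 20 N), for 0.2 s.
At the end, for the whole second after the job is handed in: The guide points at the index tab within 0.04 rad (2.3 degrees), at rest, and the clamp foot presses on the turntable with 20 to 70 N (0.34 to 0.51 N m at the knob) (angle between the x axis of guide and the x axis of index, either way round below 0.04 rad and contact force between clamp_foot and guide between 20 and 70 N and angular speed of guide below 0.05 rad/s); the robot touches nothing.
It fails at once if the clamp is overtightened: its foot presses with more than 70 N (contact force between clamp_foot and guide above 70 N).
It fails at once if the guide is dragged round (faster than 0.15 rad/s) while the foot presses with more than 8 N (contact force between clamp_foot and guide above 8 N and angular speed of guide above 0.15 rad/s).
It fails at once if the stapler is moved by more than 20 mm (distance of stapler from where it was at the start of the episode above 0.02 m).
It fails at once if the tape_measure is moved by more than 20 mm (distance of tape_measure from where it was at the start of the episode above 0.02 m).
It also fails if it takes over 72 s, if anything falls off the work surface, if the arm or the gripper's body presses on something with over 40 N, if the wrist force passes 120 N, or if a joint passes its speed limit or range.

ROBOT

A 6-joint arm with a two-finger parallel gripper is mounted at the origin on the work surface; the furniture and walls round the work are solid. World frame = base frame: x ahead of the robot, y to its left, z up, the work surface at z = 0. Lengths are in m, angles in rad, forces in N, time in s.
With the tool pointing down it reaches from about 0.3 to 0.875 m from the base axis. Payload 6.4 kg.
Tool frame: the origin (TCP) lies between the finger pads; the fingertips stand 25 mm ahead of it and the grasp point (between the pads) lies 6 mm ahead of it; z points along the fingers, y is the line along which they close (so a half turn about z gives the same grasp; the last joint's range is limited). The gripper opens to 85 mm and grips with 20 to 120 N. Pads are 22 mm wide; open, the fingers measure 114 mm over their backs; the gripper's body (76 mm by 85 mm) begins 54 mm behind the grasp point. The pads swing forward as they close: fully open they stand 13 mm farther back than shut.
Start: joints at [1.025, 0.181, 1.607, -0, 1.354, -0.206], TCP at [0.192, 0.542, 0.256] pointing down, gripper open.
Joint ranges: [-2.99, 2.99], [-0.89, 2.07], [0.3, 2.58], [-1.14, 4.28], [0, 2.63], [-3.12, 3.12]. Speed limits (rad/s): [2.57, 2.57, 3.01, 3.14, 3.14, 3.14].

INTERFACE

Orientations are given as a unit quaternion [w, x, y, z].
In Python, from bench import ctrl gives the robot as it stands.
- The arm moves only by the tool servo_tool, never from a script. Its argument "series" is text: rows parted by semicolons, each of 7 numbers parted by spaces: the gripper command: -1 is fully open, 1 is shut, values between are in proportion, then the shift along the tool's x, y, z in m, then the turn, a rotation vector about the tool's x, y, z in degrees. A call has 1 to 12 rows; each row is the pose to reach, as a shift and turn from the pose commanded when the call began, along the tool's axes at that moment; what a row does not reach only later rows make up. A row lasts 1/12 s, in which the tool goes at most 41.7 mm and 7.16 degrees, less where a joint would pass 70% of its speed; a pose out of reach is approached as far as the arm can. A call with a gripper value outside its range is refused whole. The fingers move at their own pace and stop on an object; the grip force is fixed at half the most. Time passes only in rows, so rows that repeat a pose let the fingers close. It gives the time, the measured TCP pose, the force, the opening and the grip force at its end, in the units of the state.
- ctrl.get_obs(): the state, without advancing time (a new reading comes with each control period).
- ctrl.camera(name): name is "scene" or "top" or "wrist"; returns a dict with "img" (480x640x3 uint8, red, green, blue), "z_map" (480x640 float32, m along the optical axis (not along the pixel's ray), 0 where there is no reading), "fovy" (degrees; the focal length in pixels is half the picture's height over the tangent of half this angle, whatever the lens; pixels are square), "cx", "cy" (the principal point, pixels), "extrinsics" (4x4, takes a point from camera to world coordinates); the wrist camera has in their place "T_tool_cam" (4x4, takes a point from camera to tool coordinates, whose origin is the TCP and whose axes are the flange's). Camera axes: x right, y down, z forward; pixel columns grow to the right and rows downward; lengths in m; the calibration is good to about 2 mm. The wrist camera is an equidistant fisheye: a pixel r from the principal point sees the ray r / f radians off the axis. A picture is of the moment at which its call begins: read the wrist's pose just before it.
- ctrl.hand_in(): hands the job in; it is judged then, once.
The state is a dict: "time_s": time; "q": joint angles; "dq": joint speeds; "joint_efforts": joint torques, N m; "eef_pos": TCP position; "eef_rot": TCP orientation; "wrist_force": force on the tool from outside, world axes, zero at the start; "torque": the same for the moment, N m; "opening": opening from 0.0 (shut) to 1.0 (fully open); "grasp_force": force on a finger pad.
Only numpy, scipy, OpenCV 4.12 (cv2) and the standard library are available. Lean on these libraries where they do the work, as an engineer would, in place of code of your own. Each camera call takes 0.05 s, during which the arm holds its last target. There are 200 camera calls.

## Working session

There is one attempt and no reset: what is moved stays moved. The work goes in short steps, Python scripts to look and compute and a tool call to move; the robot and the scene stay as the last step left them, time stands still between calls to the robot, and variables do not carry over. Pictures are saved under pics/ and viewed, at most 10 in all, crops included, and the job is handed in when it is done.

Besides the shell and the picture viewer there is one more tool, called after ">>>" as a command line: name --argument value ..., lists and objects as JSON in quotes. servo_tool: Moves the arm, as the interface text tells. Its arguments: {"type":"object","properties":{"series":{"type":"string"}},"required":["series"]}

```bash
ls; mkdir -p pics; cat > h.py <<'E'
import numpy as np, cv2
from bench import ctrl
def cam(n):
    o=ctrl.get_obs(); c=ctrl.camera(n); return o,c
def world(c,u,v,z=None):
    f=240/np.tan(np.radians(c["fovy"])/2); E=np.array(c["extrinsics"])
    d=np.array([(u-c["cx"])/f,(v-c["cy"])/f,1.0])
    if z is None: return E[:3,:3]@(d*c["z_map"][int(round(v)),int(round(u))])+E[:3,3]
    w=E[:3,:3]@d; return E[:3,3]+w*(z-E[2,3])/w[2]
E
python3 - <<'E'
from h import *
for n in ("top","scene"):
    o,c=cam(n); cv2.imwrite(f"pics/{n}0.png",c["img"][:,:,::-1]); print(c["fovy"],c["cx"],c["cy"],np.round(c["extrinsics"],3).tolist())
print(o)
E
```

```text
pics
49.46030636688814 316.27804673237557 236.11374998210266 [[0.014, -0.998, 0.054, 0.448], [-1.0, -0.013, 0.021, -0.03], [-0.021, -0.054, -0.998, 0.986], [0.0, 0.0, 0.0, 1.0]]
54.18352853554699 319.1795937444128 229.2078303545871 [[-1.0, -0.018, 0.015, 0.513], [-0.023, 0.896, -0.444, 0.381], [-0.006, -0.444, -0.896, 0.825], [0.0, 0.0, 0.0, 1.0]]
{'time_s': 0.05, 'q': array([ 1.02472492e+00,  1.81526014e-01,  1.60796179e+00, -2.73065640e-05,
        1.35381402e+00, -2.06286717e-01]), 'dq': array([ 0.00074234, -0.00041255, -0.00103362, -0.00086809,  0.00098022,
       -0.00085958]), 'joint_efforts': array([-1.57656013e-04, -4.46247482e+01, -3.52582419e+01, -3.04937457e-04,
        4.30548200e-03,  6.19791109e-06]), 'eef_pos': array([0.191361  , 0.54170111, 0.2554149 ]), 'eef_rot': array([-3.01551191e-04,  1.69073272e-01,  9.85603114e-01, -7.99728770e-04]), 'wrist_force': array([-0.14187273,  0.44431197, -0.51612194]), 'torque': array([ 0.06529563, -0.05131337,  0.02928498]), 'grasp_force': 0.0, 'opening': 1.0032364520020836}
```

View pics/top0.png

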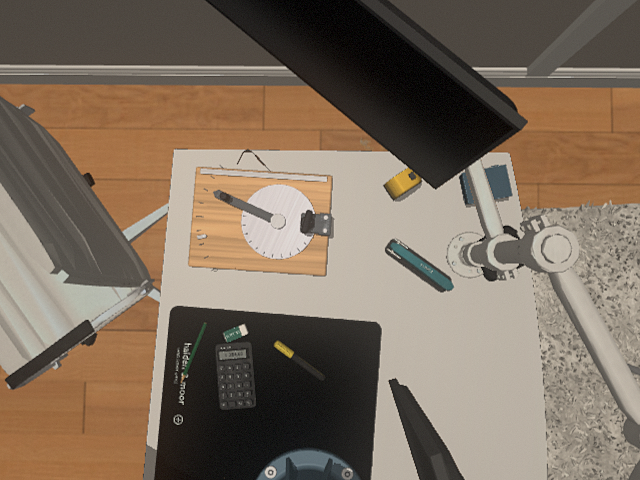

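View pics/scene0.png

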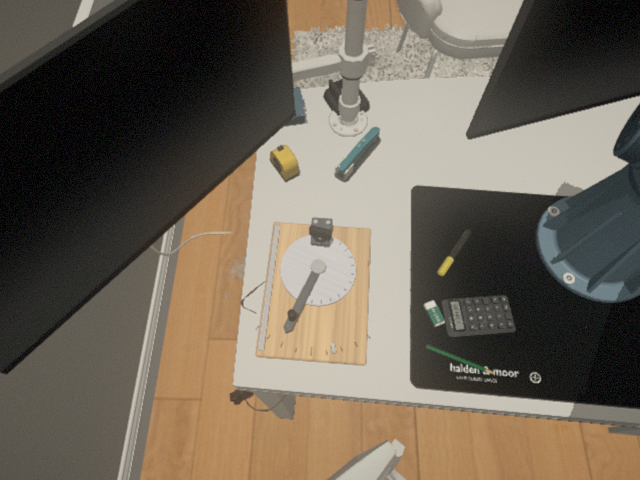

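The top view shows the pivot at about (278,221), the knob near (312,222), the guide tip at (216,193), and the tab at about (201,237). The stapler (420,265), the tape (403,184) and the monitor are off to the right of the board. Next I'll enlarge both views and check the heights.

```bash
python3 - <<'E'
from h import *
o,c=cam("top"); im=c["img"][:,:,::-1]
o,s=cam("scene"); im2=s["img"][:,:,::-1]
a=cv2.resize(im[155:285,180:345],(800,630))[:600]
a=cv2.resize(im[155:285,180:340],None,fx=4,fy=4,interpolation=cv2.INTER_CUBIC)
b=cv2.resize(im2[210:370,245:385],None,fx=3.7,fy=3.7,interpolation=cv2.INTER_CUBIC)
cv2.imwrite("pics/topz.png",a); cv2.imwrite("pics/scz.png",b)
P=lambda u,v,z=None:print(u,v,np.round(world(c,u,v,z),3))
Q=lambda u,v,z=None:print('s',u,v,np.round(world(s,u,v,z),3))
for p in [(278,221,.03),(308,222,None),(308,222,.072),(216,194,.03),(201,237,.02),(328,224,.037),(436,184),(300,60),(460,150),(522,122),(382,10),(332,177,.014),(325,276,.014),(190,266,.014),(196,168,.014)]: P(*p)
for p in [(318,267,.03),(321,230,.072),(288,328,.03),(333,349,.02),(290,100),(180,250),(0,370)]: Q(*p)
E
```

```text
278 221 [0.526 0.062 0.03 ]
308 222 [0.522 0.005 0.068]
308 222 [0.522 0.005 0.072]
216 194 [0.575 0.178 0.03 ]
201 237 [0.495 0.206 0.02 ]
328 224 [ 0.521 -0.03   0.037]
436 184 [ 0.579 -0.202  0.154]
300 60 [0.757 0.016 0.211]
460 150 [ 0.589 -0.189  0.355]
522 122 [ 0.583 -0.21   0.502]
382 10 [ 0.689 -0.078  0.504]
332 177 [ 0.612 -0.037  0.014]
325 276 [ 0.426 -0.026  0.014]
190 266 [0.441 0.227 0.014]
196 168 [0.626 0.22  0.014]
s 318 267 [0.527 0.064 0.03 ]
s 321 230 [0.522 0.009 0.072]
s 288 328 [0.576 0.177 0.03 ]
s 333 349 [0.498 0.209 0.02 ]
s 290 100 [ 0.582 -0.2    0.173]
s 180 250 [ 1.077 -0.339 -0.831]
s 0 370 [0.973 0.275 0.142]
```

View pics/topz.png

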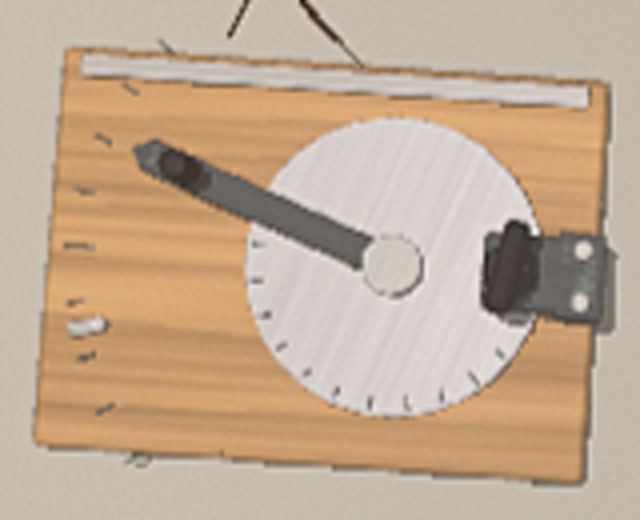

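View pics/scz.png

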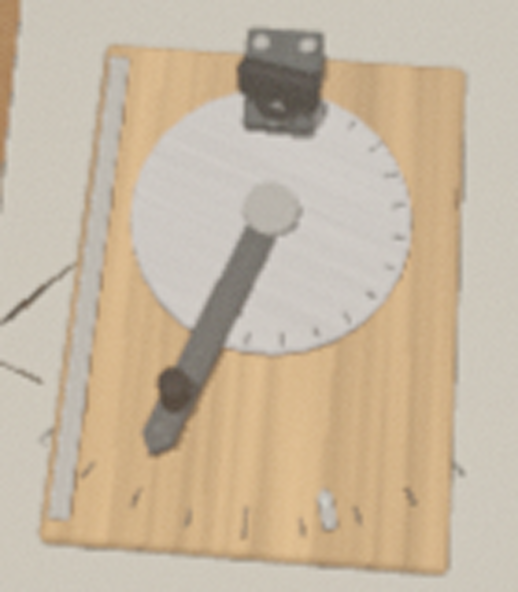

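The enlarged views show the wing crossing the bridge at crop (507,265), tilted a few degrees, the tab at crop (87,325) and the guide tip at crop (135,150). Now the exact numbers.

```bash
cat >> h.py <<'E'
from scipy.spatial.transform import Rotation as R
def tool(o): 
    q=o["eef_rot"]; return R.from_quat([q[1],q[2],q[3],q[0]])
def goto(o,p,yaw_y):
    "shift (tool axes, m) and tool-z turn (deg) to put TCP at p with tool y at yaw (deg, mod 180)"
    r=tool(o); t=r.inv().apply(np.array(p)-o["eef_pos"]); y=r.as_matrix()[:,1]
    cur=np.degrees(np.arctan2(y[1],y[0])); d=(yaw_y-cur+90)%180-90
    print("yaw_y",round(cur,2),"shift",np.round(t,4),"turn z",round(-d,2),"tilt z",np.round(r.as_matrix()[:,2],4))
E
python3 - <<'E'
from h import *
def axis(pts):
    m=pts.mean(0); u,s,v=np.linalg.svd(pts-m,full_matrices=False); return m,np.degrees(np.arctan2(v[0,1],v[0,0])),s/np.sqrt(len(pts))
for n,(r0,r1,c0,c1) in (("top",(155,285,180,340)),("scene",(210,370,245,385))):
    o,c=cam(n); im=c["img"]; hsv=cv2.cvtColor(im,cv2.COLOR_RGB2HSV)
    W=np.zeros((480,640,3))
    for v in range(r0,r1):
        for u in range(c0,c1): W[v,u]=world(c,u,v) if c["z_map"][v,u]>0 else 0
    reg=np.zeros((480,640),bool); reg[r0:r1,c0:c1]=1
    k=reg&(W[...,2]>.064)&(W[...,1]<.05); vv,uu=np.nonzero(k)
    print(n,"knob",len(uu)); print(axis(np.array([world(c,u,v,.072)[:2] for u,v in zip(uu,vv)])), W[k].mean(0))
    # disc: white pixels
    d=(reg&(hsv[...,1]<40)&(hsv[...,2]>170)&(W[...,0]>.44)&(W[...,0]<.605)&(W[...,1]<.14)&(W[...,1]>-.02)).astype(np.uint8)
    cs,_=cv2.findContours(d,cv2.RETR_EXTERNAL,cv2.CHAIN_APPROX_NONE); cc=max(cs,key=cv2.contourArea)[:,0]
    p=np.array([world(c,u,v,.018)[:2] for u,v in cc]); p=p[(p[:,1]>.03)]
    hull=p
    for _ in range(6):
        A=np.c_[2*hull,np.ones(len(hull))]; s=np.linalg.lstsq(A,(hull**2).sum(1),rcond=None)[0]; rad=np.sqrt(s[2]+s[0]**2+s[1]**2)
        e=abs(np.hypot(*(hull-s[:2]).T)-rad); hull=hull[e<max(.0015,1.5*e.std())]
    print("pivot",s[:2],rad,len(hull)); piv=s[:2]
    t=reg&(hsv[...,1]<40)&(hsv[...,2]>150)&(W[...,1]>.185)&(W[...,0]>.46)&(W[...,0]<.54)&(W[...,1]<.225); vv,uu=np.nonzero(t)
    tp=np.array([world(c,u,v,.019)[:2] for u,v in zip(uu,vv)]); print("tab",len(tp),axis(tp)); a=np.degrees(np.arctan2(*(tp.mean(0)-piv)[::-1])); print("tab ang",a, np.hypot(*(tp.mean(0)-piv)))
    g=reg&(W[...,2]>.02)&(W[...,2]<.04)&(hsv[...,2]<130)&(W[...,1]>.07); vv,uu=np.nonzero(g)
    gp=np.array([world(c,u,v,.03)[:2] for u,v in zip(uu,vv)]); m,an,s_=axis(gp); print("guide",len(gp),m,an,s_); print("guide ang from piv",np.degrees(np.arctan2(*(m-piv)[::-1])))
    q=reg&(W[...,2]>.055)&(W[...,1]>.1); print("post",W[q].mean(0),q.sum())
E
```

```text
top knob 159
(array([0.52234915, 0.00741658]), np.float64(165.54112822195216), array([0.01187425, 0.00343541])) [0.52247223 0.00748073 0.07043671]
pivot [0.52684463 0.06296183] 0.06869951524292917 129
tab 23 (array([0.4967513 , 0.20584158]), np.float64(-79.40290579104126), array([0.00444645, 0.00151303]))
tab ang 101.89379620813759 0.14601448989542667
guide 446 [0.55231997 0.12316528] -114.71985146834344 [0.03198778 0.00644652]
guide ang from piv 67.06414358256337
post [0.56766768 0.15823619 0.06074022] 45
scene knob 156
(array([0.52364486, 0.01119425]), np.float64(164.65928609835024), array([0.01175298, 0.00393   ])) [0.52367472 0.0101681  0.06989259]
pivot [0.52730162 0.06214207] 0.06883816455473439 127
tab 33 (array([0.49808812, 0.20598963]), np.float64(100.0952151170323), array([0.00466517, 0.00167704]))
tab ang 101.47987497091931 0.14678401805088562
guide 455 [0.55405153 0.12660012] 67.29630609060025 [0.03322694 0.00423292]
guide ang from piv 67.46168896166041
post [0.56893293 0.15998095 0.06087726] 55
```

```bash
python3 -c "
from h import *
goto(ctrl.get_obs(),[.523,.0085,.16],75)"
```

```text
yaw_y 70.53 shift [-0.4903 -0.3924  0.0962] turn z -4.47 tilt z [-3.e-04 -5.e-04 -1.e+00]
```

>>> servo_tool --series "-1 -0.16 -0.13 0.03 0 0 -1.5; -1 -0.16 -0.13 0.03 0 0 -1.5; -1 -0.16 -0.13 0.03 0 0 -1.5; -1 -0.16 -0.13 0.03 0 0 -1.5; -1 -0.16 -0.13 0.03 0 0 -1.5; -1 -0.16 -0.13 0.03 0 0 -1.5; -1 -0.49 -0.392 0.06 0 0 -4.5; -1 -0.49 -0.392 0.06 0 0 -4.5; -1 -0.49 -0.392 0.06 0 0 -4.5; -1 -0.49 -0.392 0.06 0 0 -4.5; -1 -0.49 -0.392 0.06 0 0 -4.5; -1 -0.49 -0.392 0.06 0 0 -4.5"

```text
time_s: 1.3
eef_pos: [0.4324, 0.1534, 0.2088]
eef_rot: [0.0, 0.13, 0.991, 0.0]
wrist_force: [0.7, -0.0, -0.2]
opening: 1.0
grasp_force: 0.0
```

```bash
python3 -c "
from h import *
goto(ctrl.get_obs(),[.523,.0085,.16],75)"
```

```text
yaw_y 75.04 shift [-0.1249 -0.1166  0.0488] turn z 0.04 tilt z [ 1.e-03  3.e-04 -1.e+00]
```

>>> servo_tool --series "-1 -0.125 -0.116 0.049 0 0 0; -1 -0.125 -0.116 0.049 0 0 0; -1 -0.125 -0.116 0.049 0 0 0; -1 -0.125 -0.116 0.049 0 0 0; -1 -0.125 -0.116 0.049 0 0 0; -1 -0.125 -0.116 0.049 0 0 0; -1 -0.125 -0.116 0.049 0 0 0; -1 -0.125 -0.116 0.049 0 0 0"

```text
time_s: 1.97
eef_pos: [0.5219, 0.0117, 0.1597]
eef_rot: [-0.0, 0.13, 0.992, 0.0]
wrist_force: [-0.7, 0.4, -0.1]
opening: 1.003
grasp_force: 0.0
```

```bash
python3 - <<'E'
from h import *
o,c=cam("wrist"); goto(o,[.523,.0085,.07],75)
print(c["fovy"],c["cx"],c["cy"],np.round(c["T_tool_cam"],3).tolist(),o["torque"],o["wrist_force"])
cv2.imwrite("pics/w1.png",c["img"][:,:,::-1])
E
```

```text
yaw_y 75.07 shift [-0.0019 -0.0029  0.0897] turn z 0.07 tilt z [-4.e-04  5.e-04 -1.e+00]
65.70646984690485 316.86278321241423 239.37455293766874 [[-0.0, -0.965, -0.264, 0.068], [1.0, -0.0, 0.0, -0.0], [-0.001, -0.264, 0.965, -0.118], [0.0, 0.0, 0.0, 1.0]] [ 0.05205794 -0.04274271 -0.03001987] [-0.727135    0.36282298 -0.11750549]
```

View pics/w1.png

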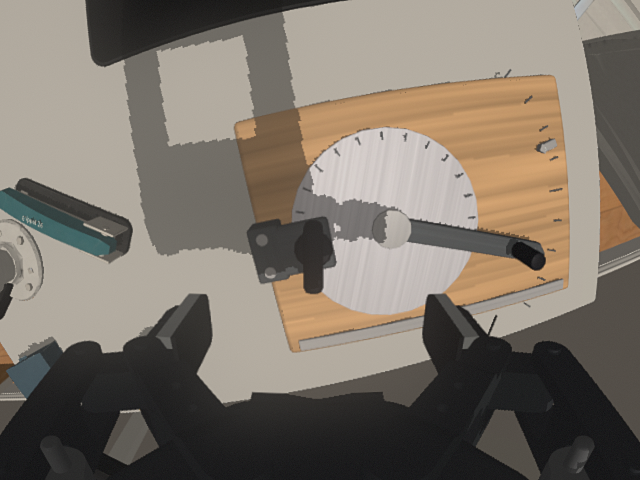

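The wrist view shows the wing upright at about (315,255), between and in line with the pads. I'll measure the offset from this view.

```bash
cat >> h.py <<'E'
def wristcloud(o,c):
    f=240/np.tan(np.radians(c["fovy"])/2)
    u,v=np.meshgrid(np.arange(640),np.arange(480)); dx,dy=u-c["cx"],v-c["cy"]; r=np.hypot(dx,dy)+1e-9; t=r/f
    z=c["z_map"]; k=np.tan(t)/r; P=np.stack([dx*k*z,dy*k*z,z],-1); T=np.array(c["T_tool_cam"])
    P=P@T[:3,:3].T+T[:3,3]; return (P.reshape(-1,3)@tool(o).as_matrix().T+o["eef_pos"]).reshape(480,640,3)
E
python3 - <<'E'
from h import *
o,c=cam("wrist"); W=wristcloud(o,c); hsv=cv2.cvtColor(c["img"],cv2.COLOR_RGB2HSV)
k=(W[...,2]>.065)&(W[...,2]<.078)&(np.hypot(W[...,0]-.523,W[...,1]-.008)<.035)&(c["z_map"]>0)
p=W[k]; print(len(p),p.mean(0)); print(p[:,2].min(),p[:,2].max())
m,(w,h),a=cv2.minAreaRect((p[:,:2]*1000).astype(np.float32)); print(m,w,h,a)
q=(W[...,2]>.056)&(W[...,2]<.066)&(np.hypot(W[...,0]-.568,W[...,1]-.159)<.025); print("post",W[q].mean(0),q.sum())
t=(hsv[...,1]<50)&(W[...,2]>.016)&(W[...,2]<.024)&(np.hypot(W[...,0]-.497,W[...,1]-.206)<.02); print("tab",W[t].mean(0),t.sum())
E
```

```text
1314 [0.52226589 0.00909066 0.07120554]
0.06525990261820618 0.07408372287949158
(523.4524536132812, 8.595212936401367) 11.852774620056152 40.39924621582031 75.35559844970703
post [0.56810681 0.15809424 0.06099994] 286
tab [0.49715952 0.2053532  0.01984676] 169
```

>>> servo_tool --series "-1 -0.0022 -0.003 0.04 0 0 0; -1 -0.0022 -0.003 0.075 0 0 0; -1 -0.0022 -0.003 0.09 0 0 0; -1 -0.0022 -0.003 0.09 0 0 0; -1 -0.0022 -0.003 0.09 0 0 0; -1 -0.0022 -0.003 0.09 0 0 0"

```text
time_s: 2.57
eef_pos: [0.5249, 0.0076, 0.0712]
eef_rot: [0.001, 0.13, 0.992, -0.0]
wrist_force: [-0.3, 0.6, 1.0]
opening: 0.999
grasp_force: 0.0
```

```bash
python3 - <<'E'
from h import *
o=ctrl.get_obs(); goto(o,[.5234,.0086,.07],75.3); print(o["torque"],o["wrist_force"],o["q"])
E
```

```text
yaw_y 75.1 shift [0.0017 0.0006 0.0012] turn z -0.2 tilt z [ 2.6e-03 -5.0e-04 -1.0e+00]
[-0.04689394  0.00359919 -0.03401384] [-0.31006719  0.56043139  0.96304722] [-2.11851740e-01  3.19230561e-01  1.86023453e+00  4.48704463e-05
  9.59483832e-01 -1.52259336e+00]
```

>>> servo_tool --series "1 0.001 0.0005 0.001 0 0 0; 1 0.001 0.0005 0.001 0 0 0; 1 0.001 0.0005 0.001 0 0 0; 1 0.001 0.0005 0.001 0 0 0; 1 0.001 0.0005 0.001 0 0 0; 1 0.001 0.0005 0.001 0 0 0; 1 0.001 0.0005 0.001 0 0 0; 1 0.001 0.0005 0.001 0 0 0; 1 0.001 0.0005 0.001 0 0 0; 1 0.001 0.0005 0.001 0 0 0"

```text
time_s: 3.4
eef_pos: [0.5233, 0.0086, 0.0689]
eef_rot: [0.0, 0.13, 0.991, 0.001]
wrist_force: [0.6, 5.1, 3.0]
opening: 0.131
grasp_force: 60.9
```

```bash
python3 - <<'E'
from h import *
o=ctrl.get_obs(); goto(o,[.5234,.0086,.07],75.3); print(o["torque"],o["wrist_force"],o["q"][5],o["grasp_force"],o["opening"])
E
```

```text
yaw_y 75.04 shift [-0.0001 -0.     -0.0011] turn z -0.26 tilt z [ 8.0e-04  1.2e-03 -1.0e+00]
[ 0.7752004  -0.07488346  0.14897356] [0.62022576 5.14698    2.99577195] -1.5218507577511546 60.863308757543564 0.13133490937448264
```

>>> servo_tool --series "1 0 0 0 0 0 -3; 1 0 0 0 0 0 -6; 1 0 0 0 0 0 -9; 1 0 0 0 0 0 -12; 1 0 0 0 0 0 -15; 1 0 0 0 0 0 -18; 1 0 0 0 0 0 -21; 1 0 0 0 0 0 -24; 1 0 0 0 0 0 -27; 1 0 0 0 0 0 -30"

```text
time_s: 4.23
eef_pos: [0.5233, 0.0078, 0.0689]
eef_rot: [0.0, -0.132, 0.991, -0.0]
wrist_force: [0.5, 0.1, 2.5]
opening: 0.128
grasp_force: 60.7
```

```bash
cat >> h.py <<'E'
def st():
    o=ctrl.get_obs(); goto(o,[.5234,.0086,.07],75.3); print("tau",np.round(o["torque"],3),"F",np.round(o["wrist_force"],1),"q6",round(o["q"][5],3),round(o["dq"][5],3),"t",o["time_s"])
E
python3 -c "
from h import *
st()"
```

```text
yaw_y 105.14 shift [-0.0003  0.0007 -0.0011] turn z 29.84 tilt z [ 8.e-04  1.e-04 -1.e+00]
tau [ 0.105 -0.038 -0.245] F [0.5 0.1 2.5] q6 -2.047 -0.624 t 4.2333
```

>>> servo_tool --series "1 0 0 0 0 0 -3; 1 0 0 0 0 0 -6; 1 0 0 0 0 0 -9; 1 0 0 0 0 0 -12; 1 0 0 0 0 0 -15; 1 0 0 0 0 0 -18"

```text
time_s: 4.73
eef_pos: [0.5236, 0.0074, 0.0689]
eef_rot: [0.001, -0.285, 0.958, -0.0]
wrist_force: [0.1, -0.9, 1.8]
opening: 0.133
grasp_force: 60.5
```

```bash
python3 -c "
from h import *
st()"
```

```text
yaw_y 123.13 shift [-0.0005  0.0011 -0.0011] turn z 47.83 tilt z [ 1.3e-03 -6.0e-04 -1.0e+00]
tau [-0.187 -0.079 -0.319] F [ 0.1 -0.9  1.8] q6 -2.361 -0.623 t 4.7333
```

>>> servo_tool --series "1 0 0 0 0 0 0; 1 0 0 0 0 0 0; -1 0 0 0 0 0 0; -1 0 0 0 0 0 0; -1 0 0 0 0 0 0; -1 0 0 0 0 0 0; -1 0 0 0 0 0 0; -1 0 0 0 0 0 0; -1 0 0 -0.03 0 0 0; -1 0 0 -0.05 0 0 0; -1 0 0 -0.05 0 0 0; -1 0 0 -0.05 0 0 0"

```text
time_s: 5.73
eef_pos: [0.5239, 0.0077, 0.1198]
eef_rot: [0.001, -0.284, 0.959, -0.001]
wrist_force: [-0.1, -0.1, 0.3]
opening: 1.003
grasp_force: 0.0
```

```bash
python3 - <<'E'
from h import *
st(); o=ctrl.get_obs()
goto(o,[.568,.1593,.12],67.2); goto(o,[.568,.1593,.12],157.2)
E
```

```text
yaw_y 123.03 shift [0.     0.0011 0.0498] turn z 47.73 tilt z [ 2.9e-03 -6.0e-04 -1.0e+00]
tau [-0.02   0.02   0.009] F [-0.1 -0.1  0.3] q6 -2.359 -0.002 t 5.7333
yaw_y 123.03 shift [-0.1196  0.1031 -0.0002] turn z 55.83 tilt z [ 2.9e-03 -6.0e-04 -1.0e+00]
yaw_y 123.03 shift [-0.1196  0.1031 -0.0002] turn z -34.17 tilt z [ 2.9e-03 -6.0e-04 -1.0e+00]
```

>>> servo_tool --series "-1 -0.01 0.01 0 0 0 7; -1 -0.02 0.02 0 0 0 14; -1 -0.035 0.03 0 0 0 21; -1 -0.047 0.04 0 0 0 28; -1 -0.06 0.05 0 0 0 35; -1 -0.07 0.06 0 0 0 42; -1 -0.08 0.07 0 0 0 49; -1 -0.09 0.078 0 0 0 56; -1 -0.1 0.086 0 0 0 63; -1 -0.11 0.095 0 0 0 70; -1 -0.12 0.103 0 0 0 77; -1 -0.12 0.103 0 0 0 84"

```text
time_s: 6.73
eef_pos: [0.5669, 0.1615, 0.117]
eef_rot: [-0.001, 0.432, 0.902, -0.0]
wrist_force: [-0.5, -0.2, 0.0]
opening: 1.0
grasp_force: 0.0
```

>>> servo_tool --series "-1 0 0 0 0 0 7; -1 0 0 0 0 0 14; -1 0 0 0 0 0 21; -1 0 0 0 0 0 28; -1 0 0 0 0 0 35; -1 0 0 0 0 0 42; -1 0 0 0 0 0 44.5; -1 0 0 0 0 0 44.5; -1 0 0 0 0 0 44.5"

```text
time_s: 7.48
eef_pos: [0.5666, 0.1596, 0.1173]
eef_rot: [-0.001, 0.739, 0.673, -0.001]
wrist_force: [0.5, -0.7, 0.7]
opening: 1.0
grasp_force: 0.0
```

```bash
python3 - <<'E'
from h import *
o,c=cam("wrist"); W=wristcloud(o,c); hsv=cv2.cvtColor(c["img"],cv2.COLOR_RGB2HSV)
q=(W[...,2]>.058)&(W[...,2]<.066)&(np.hypot(W[...,0]-.568,W[...,1]-.159)<.025); p=W[q];print("post",q.sum())
if len(p)>5: print(cv2.minEnclosingCircle((p[:,:2]*1000).astype(np.float32)),p.mean(0))
goto(o,[.568,.1593,.061],-5.5); print(o["q"])
E
```

```text
post 574
((569.197265625, 159.77243041992188), 7.201849937438965) [0.56940484 0.1604464  0.06143312]
yaw_y -5.37 shift [-0.0001  0.0015  0.0563] turn z 0.13 tilt z [-2.1e-03 -2.0e-04 -1.0e+00]
[ 7.30345228e-02  3.70024833e-01  1.67440515e+00 -4.64866154e-05
  1.09924555e+00  1.66821478e-01]
```

>>> servo_tool --series "-1 0 0.002 0.03 0 0 0; -1 0 0.002 0.055 0 0 0; -1 0 0.002 0.055 0 0 0; -1 0 0.002 0.055 0 0 0; 1 0 0.002 0.055 0 0 0; 1 0 0.002 0.055 0 0 0; 1 0 0.002 0.055 0 0 0; 1 0 0.002 0.055 0 0 0; 1 0 0.002 0.055 0 0 0; 1 0 0.002 0.055 0 0 0; 1 0 0.002 0.055 0 0 0; 1 0 0.002 0.055 0 0 0"

```text
time_s: 8.53
eef_pos: [0.5699, 0.1596, 0.0643]
eef_rot: [0.0, 0.74, 0.673, 0.0]
wrist_force: [-0.1, 1.0, 5.5]
opening: 0.142
grasp_force: 58.5
```

```bash
python3 - <<'E'
from h import *
st(); o=ctrl.get_obs(); print(o["opening"]*85)
r=tool(o); piv=np.array([.527,.0625]); d=o["eef_pos"][:2]-piv; a0=np.degrees(np.arctan2(d[1],d[0])); rad=np.hypot(*d); print(a0,rad)
for a in np.linspace(a0,101.7,13)[1:]:
    p=piv+rad*np.array([np.cos(np.radians(a)),np.sin(np.radians(a))]); print(round(a,1),np.round(r.inv().apply(np.r_[p-o["eef_pos"][:2],0]),4))
E
```

```text
yaw_y -5.47 shift [-0.1547 -0.0319 -0.0058] turn z -80.77 tilt z [ 1.2e-03  2.0e-04 -1.0e+00]
tau [0.015 0.148 0.029] F [-0.1  1.   5.5] q6 0.168 0.001 t 8.5333
12.048342912992231
66.15290507402709 0.10611858215387521
69.1 [ 0.0016 -0.0052 -0.    ]
72.1 [ 0.0029 -0.0106 -0.    ]
75.0 [ 0.004 -0.016 -0.   ]
78.0 [ 0.0047 -0.0214 -0.    ]
81.0 [ 0.0052 -0.0269 -0.    ]
83.9 [ 0.0054 -0.0323 -0.    ]
86.9 [ 0.0053 -0.0378 -0.    ]
89.9 [ 0.005  -0.0433 -0.    ]
92.8 [ 0.0043 -0.0487 -0.0001]
95.8 [ 0.0034 -0.0542 -0.0001]
98.7 [ 0.0022 -0.0595 -0.0001]
101.7 [ 0.0007 -0.0648 -0.0001]
```

>>> servo_tool --series "1 0.0016 -0.0052 0 0 0 0; 1 0.0029 -0.0106 0 0 0 0; 1 0.004 -0.016 0 0 0 0; 1 0.0047 -0.0214 0 0 0 0; 1 0.0052 -0.0269 0 0 0 0; 1 0.0054 -0.0323 0 0 0 0; 1 0.0053 -0.0378 0 0 0 0; 1 0.005 -0.0433 0 0 0 0; 1 0.0043 -0.0487 0 0 0 0; 1 0.0034 -0.0542 0 0 0 0; 1 0.0022 -0.0595 0 0 0 0; 1 0.0007 -0.0648 0 0 0 0"

```text
time_s: 9.53
eef_pos: [0.5046, 0.1693, 0.0643]
eef_rot: [-0.001, 0.74, 0.673, 0.002]
wrist_force: [1.2, 13.9, 5.9]
opening: 0.143
grasp_force: 59.6
```

>>> servo_tool --series "1 0 0 0 0 0 0; 1 0 0 0 0 0 0; 1 0 0 0 0 0 0"

```text
time_s: 9.78
eef_pos: [0.5042, 0.1692, 0.0642]
eef_rot: [-0.001, 0.74, 0.673, 0.001]
wrist_force: [-1.2, 12.6, 8.2]
opening: 0.133
grasp_force: 59.9
```

```bash
cat >> h.py <<'E'
def guide_check(tag):
    "angles about the disc centre: tab and guide bar tip/bar, in the static views"
    for n in ("top","scene"):
        o,c=cam(n); im=c["img"]; hsv=cv2.cvtColor(im,cv2.COLOR_RGB2HSV)
        vs,us=np.mgrid[155:370,180:385]; vs,us=vs.ravel(),us.ravel()
        Z=np.array([world(c,u,v) for u,v in zip(us,vs)]); h=hsv[vs,us]
        k=(h[:,1]<60)&(h[:,2]<130)&(Z[:,2]>.022)&(Z[:,2]<.037)&(Z[:,1]>.09)&(Z[:,1]<.21)&(abs(Z[:,0]-.51)<.09)
        p=np.array([world(c,u,v,.03)[:2] for u,v in zip(us[k],vs[k])]); m=p.mean(0)
        u_,s_,vv=np.linalg.svd(p-m,full_matrices=False); ax=vv[0]*np.sign(vv[0,1])
        tipi=np.argsort((p-m)@ax)[-6:]; tip=p[tipi].mean(0)
        piv=np.array([.5271,.0625]); A=lambda q:round(np.degrees(np.arctan2(*(q-piv)[::-1])),2)
        print(n,len(p),"bar axis",round(np.degrees(np.arctan2(ax[1],ax[0])),2),"bar mean",A(m),"tip",A(tip),np.round(tip,4))
        cv2.imwrite(f"pics/{tag}_{n}.png",cv2.resize(im[155:285,180:340] if n=="top" else im[210:370,245:385],None,fx=4 if n=="top" else 3.7,fy=4 if n=="top" else 3.7,interpolation=cv2.INTER_CUBIC)[:,:,::-1])
E
python3 -c "
from h import *
st()"
```

```text
yaw_y -5.44 shift [-0.158   0.0344 -0.0065] turn z -80.74 tilt z [ 2.0e-04  4.2e-03 -1.0e+00]
tau [2.32  0.124 0.285] F [-1.2 12.6  8.2] q6 0.19 -0.0 t 9.7833
```

>>> servo_tool --series "-0.5 0 0 0 0 0 0; -0.5 0 0 0 0 0 0; -1 0 0 0 0 0 0; -1 0 0 0 0 0 0; -1 0 0 0 0 0 0; -1 0 0 0 0 0 0; -1 0 0 -0.04 0 0 0; -1 0 0 -0.08 0 0 0; -1 0 0 -0.1 0 0 0; -1 -0.13 0.02 -0.1 0 0 0; -1 -0.13 0.02 -0.1 0 0 0; -1 -0.13 0.02 -0.1 0 0 0"

```text
time_s: 10.78
eef_pos: [0.5122, 0.0407, 0.1643]
eef_rot: [0.001, 0.739, 0.673, 0.0]
wrist_force: [1.7, 0.6, 0.6]
opening: 0.999
grasp_force: 0.0
```

```bash
python3 - <<'E'
from h import *
st()
o,c=cam("wrist"); W=wristcloud(o,c); hsv=cv2.cvtColor(c["img"],cv2.COLOR_RGB2HSV)
q=(W[...,2]>.057)&(W[...,2]<.066)&(np.hypot(W[...,0]-.505,W[...,1]-.166)<.03); p=W[q]; print("post",q.sum(),p.mean(0) if len(p) else 0)
if len(p)>5: print(cv2.minEnclosingCircle((p[:,:2]*1000).astype(np.float32)))
t=(hsv[...,1]<50)&(W[...,2]>.016)&(W[...,2]<.024)&(np.hypot(W[...,0]-.497,W[...,1]-.206)<.02); print("tab",W[t].mean(0),t.sum())
guide_check("g1"); cv2.imwrite("pics/w2.png",c["img"][:,:,::-1])
E
```

```text
yaw_y -5.33 shift [-0.0309  0.014   0.0944] turn z -80.63 tilt z [ 1.6e-03 -4.0e-04 -1.0e+00]
tau [-0.029 -0.037 -0.028] F [1.7 0.6 0.6] q6 -0.059 -0.977 t 10.7833
post 405 [0.50301024 0.16481693 0.06144341]
((502.96466064453125, 165.44418334960938), 7.103853702545166)
tab [0.49792365 0.20572866 0.02027937] 201
top 4 bar axis 69.12 bar mean 114.78 tip 114.78 [0.4892 0.1447]
scene 8 bar axis 95.63 bar mean 104.33 tip 103.99 [0.5021 0.1629]
```

View pics/w2.png

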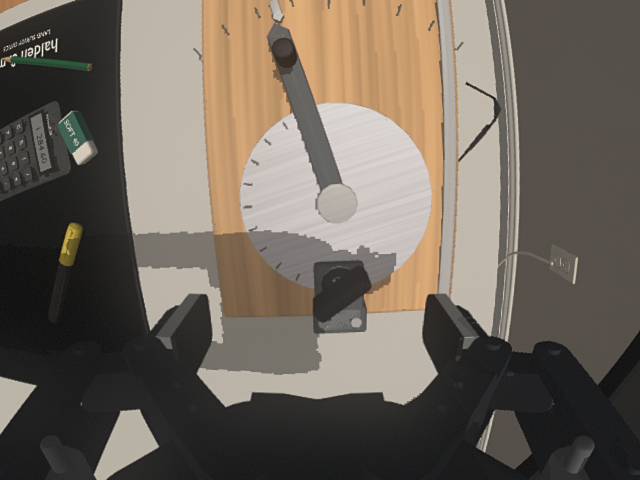

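The wrist view shows the guide tip at (276,28) right beside the tab at (277,12), slightly past it to the left. The arm was still moving, so I'll let it settle and measure pivot, bar and tab in one frame.

>>> servo_tool --series "-1 -0.02 0 0 0 0 0; -1 0.02 0 0 0 0 0; -1 0.02 0 0 0 0 0; -1 0.02 0 0 0 0 0; -1 0.02 0 0 0 0 0"

```text
time_s: 11.35
eef_pos: [0.5136, 0.0623, 0.1633]
eef_rot: [-0.0, 0.739, 0.673, -0.0]
wrist_force: [-0.2, 0.2, 0.6]
opening: 0.998
grasp_force: 0.0
```

```bash
cat >> h.py <<'E'
def wcheck():
    o,c=cam("wrist"); W=wristcloud(o,c); hsv=cv2.cvtColor(c["img"],cv2.COLOR_RGB2HSV); v=c["z_map"]>0
    print("dq",np.abs(o["dq"]).max().round(3))
    P=np.array([.527,.0625]); r=np.hypot(W[...,0]-P[0],W[...,1]-P[1]); Z=W[...,2]
    d=v&(hsv[...,1]<40)&(hsv[...,2]>120)&(Z>.014)&(Z<.024)&(r<.078)
    cs,_=cv2.findContours(d.astype(np.uint8),cv2.RETR_EXTERNAL,cv2.CHAIN_APPROX_NONE); cc=max(cs,key=cv2.contourArea)[:,0]
    p=W[cc[:,1],cc[:,0],:2]; p=p[np.hypot(*(p-P).T)>.066]
    for _ in range(5):
        s=np.linalg.lstsq(np.c_[2*p,np.ones(len(p))],(p**2).sum(1),rcond=None)[0]; R0=np.sqrt(s[2]+s[0]**2+s[1]**2); e=abs(np.hypot(*(p-s[:2]).T)-R0); p=p[e<.0012]
    piv=s[:2]; print("pivot",piv,R0,len(p)); A=lambda q:round(np.degrees(np.arctan2(*(q-piv)[::-1])),2)
    t=v&(hsv[...,1]<50)&(Z>.017)&(Z<.024)&(np.hypot(W[...,0]-.498,W[...,1]-.206)<.016); q=W[t][:,:2]; print("tab",t.sum(),q.mean(0),A(q.mean(0)),cv2.minAreaRect((q*1000).astype(np.float32)))
    b=v&(hsv[...,2]<130)&(hsv[...,1]<60)&(abs(Z-.030)<.004)&(W[...,1]>.08)&(r<.14); q=W[b][:,:2]; print("bar",b.sum(),A(q.mean(0)),cv2.minAreaRect((q*1000).astype(np.float32)))
    R_=np.hypot(*(q-piv).T); tip=q[R_>R_.max()-.004].mean(0); print("tip",A(tip),tip,R_.max())
    k=v&(Z>.057)&(Z<.066)&(np.hypot(W[...,0]-.505,W[...,1]-.166)<.03); m,_=cv2.minEnclosingCircle((W[k][:,:2]*1000).astype(np.float32)); print("post",A(np.array(m)/1000),m)
E
python3 -c "
from h import *
wcheck(); st()"
```

```text
dq 0.007
pivot [0.52692924 0.06358826] 0.06867792785561042 342
tab 214 [0.49783096 0.20616383] 101.54 ((497.84991455078125, 206.32667541503906), (6.869820594787598, 17.842161178588867), 9.720069885253906)
bar 3145 103.06 ((510.1734619140625, 135.14532470703125), (16.04757308959961, 116.12316131591797), 13.252350807189941)
tip 103.22 [0.49744662 0.18913637] 0.13155561869758814
post 103.23 (502.9696350097656, 165.47036743164062)
yaw_y -5.38 shift [-0.0524  0.0148  0.0933] turn z -80.68 tilt z [-5.e-04 -2.e-04 -1.e+00]
tau [0.014 0.025 0.04 ] F [ 0.2 -0.3  0.1] q6 -0.015 -0.001 t 11.4
```

```bash
python3 -c "
from h import *
goto(ctrl.get_obs(),[.503,.1655,.064],12.4)"
```

```text
yaw_y -5.38 shift [ 0.1019 -0.0203  0.0993] turn z -17.78 tilt z [-5.e-04 -2.e-04 -1.e+00]
```

>>> servo_tool --series "-1 0.03 -0.006 0 0 0 -6; -1 0.06 -0.012 0 0 0 -12; -1 0.09 -0.018 0 0 0 -17.8; -1 0.102 -0.0203 0.01 0 0 -17.8; -1 0.102 -0.0203 0.04 0 0 -17.8; -1 0.102 -0.0203 0.07 0 0 -17.8; -1 0.102 -0.0203 0.09 0 0 -17.8; -1 0.102 -0.0203 0.1 0 0 -17.8; -1 0.102 -0.0203 0.1 0 0 -17.8; -1 0.102 -0.0203 0.1 0 0 -17.8; -1 0.102 -0.0203 0.1 0 0 -17.8; -1 0.102 -0.0203 0.1 0 0 -17.8"

```text
time_s: 12.4
eef_pos: [0.5049, 0.1649, 0.0651]
eef_rot: [0.001, 0.627, 0.779, 0.001]
wrist_force: [-0.1, -0.1, -0.9]
opening: 1.002
grasp_force: 0.0
```

```bash
python3 -c "
from h import *
goto(ctrl.get_obs(),[.5058,.1665,.064],11.6)"
```

```text
yaw_y 12.31 shift [0.0014 0.0012 0.0011] turn z 0.71 tilt z [ 3.e-03  2.e-04 -1.e+00]
```

>>> servo_tool --series "-0.3 0.001 0.0019 0.001 0 0 0.7; 0 0.001 0.0019 0.001 0 0 0.7; 0.3 0.001 0.0019 0.001 0 0 0.7; 1 0.001 0.0019 0.001 0 0 0.7; 1 0.001 0.0019 0.001 0 0 0.7; 1 0.001 0.0019 0.001 0 0 0.7; 1 0.001 0.0019 0.001 0 0 0.7; 1 0.001 0.0019 0.001 0 0 0.7; 1 0.001 0.0019 0.001 0 0 0.7; 1 0.001 0.0019 0.001 0 0 0.7; 1 0.001 0.0019 0.001 0 0 0.7"

```text
time_s: 13.32
eef_pos: [0.5052, 0.1663, 0.0627]
eef_rot: [-0.0, 0.632, 0.775, 0.0]
wrist_force: [-1.9, 0.3, 4.4]
opening: 0.139
grasp_force: 58.5
```

>>> servo_tool --series "-1 0 0 0 0 0 0; -1 0 0 0 0 0 0; -1 0 0 0 0 0 0; -1 0 0 0 0 0 0; -1 0 0 0 0 0 0; -1 0 0 -0.04 0 0 0; -1 0 0 -0.08 0 0 0; -1 0 0 -0.1 0 0 0; -1 -0.04 0 -0.1 0 0 0; -1 -0.08 0 -0.1 0 0 0; -1 -0.105 0 -0.1 0 0 0; -1 -0.105 0 -0.1 0 0 0"

```text
time_s: 14.32
eef_pos: [0.5276, 0.0594, 0.1631]
eef_rot: [0.001, 0.633, 0.774, -0.0]
wrist_force: [0.0, -0.6, 0.3]
opening: 1.002
grasp_force: 0.0
```

>>> servo_tool --series "-1 0 0 0 0 0 0; -1 0 0 0 0 0 0; -1 0 0 0 0 0 0; -1 0 0 0 0 0 0"

```text
time_s: 14.65
eef_pos: [0.526, 0.0645, 0.1623]
eef_rot: [-0.0, 0.631, 0.776, -0.0]
wrist_force: [-0.3, 0.1, 0.3]
opening: 1.005
grasp_force: 0.0
```

```bash
python3 -c "
from h import *
wcheck(); st()
o=ctrl.get_obs(); goto(o,[.5234,.0086,.12],123.1)"
```

```text
dq 0.004
pivot [0.52679347 0.06366563] 0.06860800952441491 154
tab 218 [0.49785995 0.20601885] 101.49 ((498.54034423828125, 207.75123596191406), (16.53253173828125, 14.798625946044922), 50.86964797973633)
bar 3202 102.18 ((511.1730041503906, 135.67327880859375), (15.47480583190918, 116.973388671875), 12.655344009399414)
tip 102.32 [0.49912414 0.19035791] 0.1321696083438506
post 102.27 (504.5218200683594, 166.037353515625)
yaw_y 11.72 shift [-0.0542 -0.0138  0.0924] turn z -63.58 tilt z [-4.e-04  1.e-04 -1.e+00]
tau [ 0.035  0.009 -0.006] F [ 0.8  0.4 -0.4] q6 -0.307 -0.001 t 14.7
yaw_y 11.72 shift [-0.0542 -0.0139  0.0424] turn z 68.62 tilt z [-4.e-04  1.e-04 -1.e+00]
```

>>> servo_tool --series "-1 -0.005 0 0 0 0 7; -1 -0.01 0 0 0 0 14; -1 -0.015 -0.005 0 0 0 21; -1 -0.02 -0.005 0 0 0 28; -1 -0.025 -0.01 0.01 0 0 35; -1 -0.03 -0.01 0.01 0 0 42; -1 -0.04 -0.012 0.02 0 0 49; -1 -0.045 -0.013 0.03 0 0 56; -1 -0.05 -0.0138 0.035 0 0 63; -1 -0.0542 -0.0138 0.042 0 0 68.6; -1 -0.0542 -0.0138 0.042 0 0 68.6; -1 -0.0542 -0.0138 0.042 0 0 68.6"

```text
time_s: 15.7
eef_pos: [0.5234, 0.0081, 0.1203]
eef_rot: [-0.0, 0.958, 0.286, -0.0]
wrist_force: [0.4, -1.2, 0.8]
opening: 0.997
grasp_force: 0.0
```

```bash
python3 - <<'E'
from h import *
o,c=cam("wrist"); W=wristcloud(o,c)
k=(W[...,2]>.069)&(W[...,2]<.078)&(np.hypot(W[...,0]-.523,W[...,1]-.008)<.03)&(c["z_map"]>0)
p=W[k]; print(len(p),p.mean(0),cv2.minAreaRect((p[:,:2]*1000).astype(np.float32)))
o=ctrl.get_obs(); goto(o,[.5234,.0086,.069],123.1); print(o["q"][5])
E
```

```text
1762 [0.52565437 0.00941396 0.07141967] ((524.779052734375, 8.774775505065918), (41.954811096191406, 12.248058319091797), 32.71359634399414)
yaw_y -56.75 shift [-0.     -0.0005  0.0517] turn z 0.15 tilt z [-1.e-04  2.e-04 -1.e+00]
0.779080563586146
```

>>> servo_tool --series "-1 0 -0.0005 0.03 0 0 0; -1 0 -0.0005 0.051 0 0 0; -1 0 -0.0005 0.051 0 0 0; -1 0 -0.0005 0.051 0 0 0; 1 0 -0.0005 0.051 0 0 0; 1 0 -0.0005 0.051 0 0 0; 1 0 -0.0005 0.051 0 0 0; 1 0 -0.0005 0.051 0 0 0; 1 0 -0.0005 0.051 0 0 0; 1 0 -0.0005 0.051 0 0 0; 1 0 -0.0005 0.051 0 0 0; 1 0 -0.0005 0.051 0 0 0"

```text
time_s: 16.75
eef_pos: [0.5239, 0.0076, 0.0701]
eef_rot: [0.0, 0.959, 0.284, 0.0]
wrist_force: [-0.4, -1.2, 5.1]
opening: 0.127
grasp_force: 61.4
```

```bash
python3 -c "
from h import *
st()"
```

```text
yaw_y -56.95 shift [ 0.0001 -0.0011  0.0001] turn z 47.75 tilt z [ 1.e-03 -7.e-04 -1.e+00]
tau [-0.301  0.073  0.159] F [-0.4 -1.2  5.1] q6 0.782 -0.0 t 16.75
```

>>> servo_tool --series "1 0 0 0 0 0 2.5; 1 0 0 0 0 0 5; 1 0 0 0 0 0 7.5; 1 0 0 0 0 0 10; 1 0 0 0 0 0 12.5; 1 0 0 0 0 0 15; 1 0 0 0 0 0 17.5; 1 0 0 0 0 0 20"

```text
time_s: 17.42
eef_pos: [0.5238, 0.008, 0.0701]
eef_rot: [0.0, 0.994, 0.113, 0.0]
wrist_force: [-1.4, 0.0, 6.1]
opening: 0.125
grasp_force: 61.7
```

```bash
python3 -c "
from h import *
st()"
```

```text
yaw_y -77.06 shift [-0.0003 -0.0006  0.0001] turn z 27.64 tilt z [ 6.e-04 -0.e+00 -1.e+00]
tau [0.129 0.206 0.293] F [-1.4  0.   6.1] q6 1.133 0.519 t 17.4167
```

>>> servo_tool --series "1 0 0 0 0 0 2; 1 0 0 0 0 0 4; 1 0 0 0 0 0 6"

```text
time_s: 17.67
eef_pos: [0.5237, 0.0082, 0.0701]
eef_rot: [-0.0, 0.998, 0.061, 0.0]
wrist_force: [-1.0, 1.3, 7.1]
opening: 0.126
grasp_force: 61.6
```

```bash
python3 -c "
from h import *
st()"
```

```text
yaw_y -83.04 shift [-0.0003 -0.0005  0.0001] turn z 21.66 tilt z [ 5.e-04  2.e-04 -1.e+00]
tau [0.143 0.209 0.272] F [-1.   1.3  7.1] q6 1.238 0.415 t 17.6667
```

>>> servo_tool --series "1 0 0 0 0 0 2; 1 0 0 0 0 0 4; 1 0 0 0 0 0 6"

```text
time_s: 17.92
eef_pos: [0.5237, 0.0083, 0.0701]
eef_rot: [-0.0, 1.0, 0.008, 0.0]
wrist_force: [-0.9, 1.6, 6.4]
opening: 0.128
grasp_force: 61.7
```

```bash
python3 -c "
from h import *
st()"
```

```text
yaw_y -89.04 shift [-0.0003 -0.0003  0.0001] turn z 15.66 tilt z [ 5.e-04  4.e-04 -1.e+00]
tau [0.285 0.13  0.257] F [-0.9  1.6  6.4] q6 1.343 0.415 t 17.9167
```

>>> servo_tool --series "1 0 0 0 0 0 2; 1 0 0 0 0 0 4; 1 0 0 0 0 0 6"

```text
time_s: 18.17
eef_pos: [0.5237, 0.0085, 0.0701]
eef_rot: [-0.0, 0.999, -0.044, 0.0]
wrist_force: [-0.9, 2.8, 6.3]
opening: 0.128
grasp_force: 61.7
```

```bash
python3 -c "
from h import *
st()"
```

```text
yaw_y -95.04 shift [-0.0003 -0.0001  0.0001] turn z 9.66 tilt z [ 5.e-04  6.e-04 -1.e+00]
tau [0.348 0.157 0.28 ] F [-0.9  2.8  6.3] q6 1.447 0.415 t 18.1667
```

>>> servo_tool --series "1 0 0 0 0 0 2; 1 0 0 0 0 0 4; 1 0 0 0 0 0 6"

```text
time_s: 18.42
eef_pos: [0.5238, 0.0086, 0.0701]
eef_rot: [-0.0, 0.995, -0.096, 0.0]
wrist_force: [-1.2, 2.7, 5.3]
opening: 0.13
grasp_force: 61.7
```

```bash
python3 -c "
from h import *
st()"
```

```text
yaw_y -101.04 shift [-0.0004  0.      0.0001] turn z 3.66 tilt z [ 6.e-04  8.e-04 -1.e+00]
tau [0.439 0.1   0.264] F [-1.2  2.7  5.3] q6 1.552 0.416 t 18.4167
```

Still friction only at q6 1.55, so I'll keep going.

>>> servo_tool --series "1 0 0 0 0 0 2; 1 0 0 0 0 0 4; 1 0 0 0 0 0 6"

```text
time_s: 18.67
eef_pos: [0.5238, 0.0087, 0.0701]
eef_rot: [-0.001, 0.989, -0.148, 0.0]
wrist_force: [-0.9, 3.0, 5.7]
opening: 0.124
grasp_force: 61.7
```

```bash
python3 -c "
from h import *
st()"
```

```text
yaw_y -107.05 shift [-0.0004  0.0002  0.0001] turn z -2.35 tilt z [ 7.e-04  1.e-03 -1.e+00]
tau [0.548 0.072 0.312] F [-0.9  3.   5.7] q6 1.657 0.415 t 18.6667
```

>>> servo_tool --series "1 0 0 0 0 0 2; 1 0 0 0 0 0 4; 1 0 0 0 0 0 6"

```text
time_s: 18.92
eef_pos: [0.5238, 0.0088, 0.0701]
eef_rot: [-0.001, 0.98, -0.2, 0.0]
wrist_force: [-0.2, 3.6, 5.9]
opening: 0.129
grasp_force: 61.7
```

```bash
python3 -c "
from h import *
st()"
```

```text
yaw_y -113.04 shift [-0.0003  0.0004  0.0001] turn z -8.34 tilt z [ 8.0e-04  1.1e-03 -1.0e+00]
tau [0.669 0.064 0.322] F [-0.2  3.6  5.9] q6 1.761 0.415 t 18.9167
```

>>> servo_tool --series "1 0 0 0 0 0 2; 1 0 0 0 0 0 4"

```text
time_s: 19.08
eef_pos: [0.5239, 0.0089, 0.0701]
eef_rot: [-0.001, 0.972, -0.234, 0.0]
wrist_force: [0.5, 3.9, 6.1]
opening: 0.128
grasp_force: 61.8
```

```bash
python3 -c "
from h import *
st()"
```

```text
yaw_y -117.04 shift [-0.0003  0.0005  0.0001] turn z -12.34 tilt z [ 9.0e-04  1.2e-03 -1.0e+00]
tau [ 0.709 -0.026  0.32 ] F [0.5 3.9 6.1] q6 1.831 0.416 t 19.0833
```

>>> servo_tool --series "1 0 0 0 0 0 1.5; 1 0 0 0 0 0 3"

```text
time_s: 19.25
eef_pos: [0.5239, 0.0089, 0.0701]
eef_rot: [-0.001, 0.966, -0.259, 0.0]
wrist_force: [-0.2, 6.1, 5.4]
opening: 0.126
grasp_force: 61.7
```

```bash
python3 -c "
from h import *
st()"
```

```text
yaw_y -120.01 shift [-0.0003  0.0005  0.0001] turn z -15.31 tilt z [ 0.001   0.0013 -1.    ]
tau [ 0.687 -0.03   0.372] F [-0.2  6.1  5.4] q6 1.883 0.311 t 19.25
```

>>> servo_tool --series "1 0 0 0 0 0 1; 1 0 0 0 0 0 2"

```text
time_s: 19.42
eef_pos: [0.5239, 0.009, 0.0701]
eef_rot: [-0.001, 0.961, -0.276, 0.0]
wrist_force: [-1.0, 3.9, 5.6]
opening: 0.129
grasp_force: 61.8
```

```bash
python3 -c "
from h import *
st()"
```

```text
yaw_y -121.98 shift [-0.0002  0.0006  0.0001] turn z -17.28 tilt z [ 0.001   0.0013 -1.    ]
tau [ 0.727 -0.029  0.371] F [-1.   3.9  5.6] q6 1.917 0.206 t 19.4167
```

>>> servo_tool --series "1 0 0 0 0 0 0.75; 1 0 0 0 0 0 1.5"

```text
time_s: 19.58
eef_pos: [0.5239, 0.009, 0.0701]
eef_rot: [-0.001, 0.958, -0.288, 0.0]
wrist_force: [0.4, 5.5, 5.5]
opening: 0.126
grasp_force: 61.8
```

```bash
python3 -c "
from h import *
st()"
```

```text
yaw_y -123.47 shift [-0.0002  0.0006  0.0001] turn z -18.77 tilt z [ 0.001   0.0014 -1.    ]
tau [0.741 0.007 0.323] F [0.4 5.5 5.5] q6 1.943 0.155 t 19.5833
```

>>> servo_tool --series "1 0 0 0 0 0 1; 1 0 0 0 0 0 2"

```text
time_s: 19.75
eef_pos: [0.524, 0.009, 0.0701]
eef_rot: [-0.001, 0.952, -0.305, 0.0]
wrist_force: [1.0, 5.1, 5.2]
opening: 0.127
grasp_force: 61.8
```

```bash
python3 -c "
from h import *
st()"
```

```text
yaw_y -125.48 shift [-0.0002  0.0007  0.0001] turn z -20.78 tilt z [ 0.0011  0.0014 -1.    ]
tau [ 0.767 -0.091  0.396] F [1.  5.1 5.2] q6 1.978 0.208 t 19.75
```

```bash
python3 - <<'E'
from h import *
t=[]
for _ in range(16): ctrl.camera("top"); t.append(ctrl.get_obs()["torque"][2])
print(np.round(t,3),np.mean(t[6:]))
st()
E
```

```text
[0.249 0.183 0.139 0.142 0.207 0.208 0.22  0.118 0.164 0.193 0.139 0.192
 0.11  0.159 0.201 0.206] 0.17013796243260992
yaw_y -125.46 shift [-0.0002  0.0007  0.0001] turn z -20.76 tilt z [ 0.0011  0.0016 -1.    ]
tau [ 0.759 -0.025  0.206] F [0.9 4.5 5.4] q6 1.978 -0.002 t 20.55
```

>>> servo_tool --series "-1 0 0 0 0 0 0; -1 0 0 0 0 0 0; -1 0 0 0 0 0 0; -1 0 0 0 0 0 0; -1 0 0 0 0 0 0; -1 0 0 0 0 0 0; -1 0 0 -0.03 0 0 0; -1 0 0 -0.06 0 0 0; -1 0 0 -0.1 0 0 0; -1 0 0 -0.1 0 0 0; -1 0 0 -0.1 0 0 0; -1 0 0 -0.1 0 0 0"

```text
time_s: 21.55
eef_pos: [0.5233, 0.008, 0.1694]
eef_rot: [0.0, 0.952, -0.305, 0.0]
wrist_force: [-0.3, -0.2, -0.3]
opening: 1.001
grasp_force: 0.0
```

```bash
python3 - <<'E'
from h import *
o,c=cam("wrist"); W=wristcloud(o,c)
k=(W[...,2]>.069)&(W[...,2]<.078)&(np.hypot(W[...,0]-.523,W[...,1]-.008)<.03)&(c["z_map"]>0)
print(cv2.minAreaRect((W[k][:,:2]*1000).astype(np.float32)))
wcheck()
E
```

```text
((524.6944580078125, 8.422733306884766), (11.754526138305664, 40.01880645751953), 54.7774658203125)
dq 0.016
pivot [0.52730002 0.06299857] 0.06880964892901349 283
tab 0 [nan nan] nan ((0.0, 0.0), (0.0, 0.0), 0.0)
bar 856 102.53 ((519.1656494140625, 101.03569030761719), (16.375295639038086, 45.87211990356445), 11.736302375793457)
tip 108.06 [0.50869424 0.12005584] 0.06240254954181713
post -173.19 (0.0, 0.0)h.py:48: RuntimeWarning: Mean of empty slice.
  t=v&(hsv[...,1]<50)&(Z>.017)&(Z<.024)&(np.hypot(W[...,0]-.498,W[...,1]-.206)<.016); q=W[t][:,:2]; print("tab",t.sum(),q.mean(0),A(q.mean(0)),cv2.minAreaRect((q*1000).astype(np.float32)))
  ret = um.true_divide(
```

```bash
python3 -c "
from h import *
goto(ctrl.get_obs(),[.36,.05,.2],54.5)"
```

```text
yaw_y -125.47 shift [-0.1566  0.0602 -0.0314] turn z 0.03 tilt z [-2.6e-03  5.0e-04 -1.0e+00]
```

>>> servo_tool --series "-1 -0.15 0.06 -0.04 0 0 0; -1 -0.15 0.06 -0.04 0 0 0; -1 -0.15 0.06 -0.04 0 0 0; -1 -0.15 0.06 -0.04 0 0 0; -1 -0.15 0.06 -0.04 0 0 0; -1 -0.15 0.06 -0.04 0 0 0; -1 -0.15 0.06 -0.04 0 0 0; -1 -0.15 0.06 -0.04 0 0 0; -1 -0.15 0.06 -0.04 0 0 0"

```text
time_s: 22.4
eef_pos: [0.3669, 0.0459, 0.2087]
eef_rot: [0.0, 0.952, -0.305, -0.001]
wrist_force: [0.1, 0.6, -0.3]
opening: 0.999
grasp_force: 0.0
```

```bash
python3 -c "
from h import *
guide_check('g2'); wcheck()" 2>&1 | grep -v Warn
```

```text
top 386 bar axis 102.94 bar mean 103.51 tip 103.09 [0.4978 0.1885]
scene 29 bar axis 100.25 bar mean 101.47 tip 101.29 [0.5024 0.1863]
dq 0.009
pivot [0.52650513 0.06311948] 0.0687601930329077 288
tab 112 [0.49717162 0.20563302] 101.63 ((497.46124267578125, 205.9460906982422), (7.070026397705078, 17.286148071289062), 15.021899223327637)
bar 1358 103.25 ((510.4609375, 135.13656616210938), (16.064090728759766, 114.8939437866211), 12.238731384277344)
tip 102.54 [0.49850059 0.18904808] 0.1312300275373049
post 102.37 (504.0854187011719, 165.32040405273438)
```

View pics/g2_top.png

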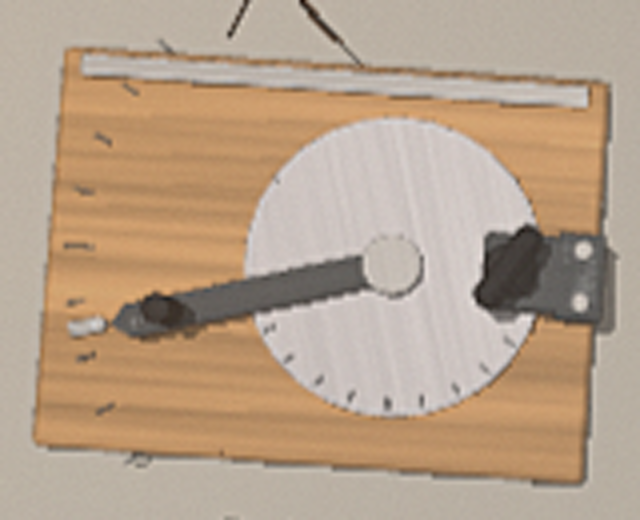

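The pointed tip at crop (113,322) stands right at the tab, whose near end is at (105,323). The guide is within about 1° of the tab and the knob is where I left it, so I'm handing in.

```bash
python3 -c "
from h import *
print(ctrl.hand_in())"
```

```text
the job is handed in; nothing more can be done
None
```

I handed the job in after about 22 s of robot time: the guide points at the tab within about 1°, and the knob is clamped at about 0.40 N m by the last noisy reading (roughly 40 N at the foot); no verdict was returned.

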